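Press a cover home with a ratchet clamp, then release it

ROBOT

A 6-joint arm with a two-finger parallel gripper is mounted at the origin on the work surface. World frame = base frame: x ahead of the robot, y to its left, z up, the work surface at z = 0. Lengths are in m, angles in rad, forces in N, time in s.
With the tool pointing down it reaches from about 0.375 to 0.9 m from the base axis. Payload 3.1 kg.
Tool frame: the origin (TCP) lies midway between the tips of the shut fingers; the grasp point (between the pads) lies 19 mm behind it; z points along the fingers, y is the direction in which the jaws open and shut (so a half turn about z gives the same grasp; the last joint's range is limited). The gripper opens to 87 mm and grips with 3 to 60 N. Pads are 19 mm wide; open, the fingers measure 117 mm over their backs; the gripper's body (75 mm by 190 mm) begins 51 mm behind the grasp point.
Start: joints at [0.978, 0.527, 1.433, -0, 1.181, -0.178], TCP at [0.252, 0.572, 0.223] pointing down, gripper open.
Joint ranges: [-3.08, 3.08], [-0.75, 2.2], [0.22, 2.44], [-1.43, 4.57], [0, 2.65], [-2.85, 2.85]. Speed limits (rad/s): [2.79, 2.79, 3.14, 3.14, 3.14, 3.14].

INTERFACE

Orientations are given as a unit quaternion [w, x, y, z].
In Python, from station import observe, snapshot, hand_in, spot_in, trace gives the robot as it stands.
- The arm moves only by the shell command python3 -m inch 'ROWS' [FORCE]. ROWS is JSON, a list of rows, each a list of 3 entries, a list of its own where there are three numbers: the closure, from -1 (fully open) to 1 (shut), then the shift along the tool's x, y, z in cm, then the turn, a rotation vector about the tool's x, y, z in rad. A call has 1 to 8 rows; each row shifts and turns the commanded pose from where the row before left it, along the tool's axes as they then stand; what a row does not reach is not made up. A row lasts 1/10 s, in which the tool goes at most 50 mm and 8.59 degrees, less where a joint would pass 70% of its speed; a pose out of reach is approached as far as the arm can. A call with a gripper value outside its range is refused whole. The fingers move at their own pace and stop on an object; FORCE is the grip in N (left out, the last holds). Time passes only in rows, so rows that do not move let the fingers close. It gives the time, the measured TCP pose, the force and the opening at its end, in the units of the state.
- observe(): the state, without advancing time (a new reading comes with each control period).
- snapshot(name): name is "side" or "top" or "wrist"; returns a dict with "pixels" (384x512x3 uint8, red, green, blue), "vertical_fov" (degrees; the focal length in pixels is half the picture's height over the tangent of half this angle, whatever the lens; pixels are square), "cx", "cy" (the principal point, pixels), "origin" and "attitude" of the camera in the world; the wrist camera has in their place "mount" (4x4, takes a point from camera to tool coordinates, whose origin is the TCP and whose axes are the flange's). Camera axes: x right, y down, z forward; pixel columns grow to the right and rows downward; lengths in m; the calibration is good to about 2 mm. A picture is of the moment at which its call begins: read the wrist's pose just before it. There is no depth.
- hand_in(): hands the job in, once; it reports no verdict.
Trained networks look in the newest picture that a camera, given by its name, has taken for a name from the list of things; names that differ only in an ending like _2 or _b are one class to them, and where a whole thing is asked for, a point or a joint stands for the part that bears it (a point fixed in the world has none). Each returns a list of dicts, best first, with "conf" (0 to 1); they miss things now and then, are a little off and sometimes report something else, mostly with a low value. They report only what shows in the picture. A call takes as long as a camera call.
- spot_in(name, camera): "box" ([left, top, right, bottom] in pixels, round what is visible of it).
- trace(name, camera): "pixels" (384x512 bool, what is visible of it) and "box" ([left, top, right, bottom] in pixels, round what is visible of it).
The state is a dict: "clock": time; "joint_pos": joint angles; "dq": joint speeds; "effort": joint torques, N m; "eef_pos": TCP position; "orientation": TCP orientation; "force": force on the tool from outside, world axes, zero at the start; "wrist_torque": the same for the moment, N m; "grip_width": finger opening in m.
Only numpy, scipy, OpenCV 4.12 (cv2) and the standard library are available. Lean on these libraries where they do the work, as an engineer would, in place of code of your own. Each camera call takes 0.05 s, during which the arm holds its last target.

TASK

Pump the orange trigger of the ratchet clamp until its jaw has pressed the blue cover fully home against the white block, then press the green release button so that the jaw springs all the way back open. Let the clamp do the work: do not push the jaw or the cover by hand. Leave the other parts and the red stop button on the pendant alone.

Things in the scene. Friction and masses are not known exactly. Their poses are not given: they have to be found in the camera images.
- trigger_pad (a point): Pressing point on top of the orange ribbed trigger paddle (36 mm wide), 22 mm from its free end, 86 mm up at rest. Frame: x level along the clamp to the jaw, y across. Paddle slopes 11 deg up to its end, hinged 85 mm from the point on the jaw side. Straight down it drops 29 mm to the stop (5-15 N); a full press (25 mm or more) is one jaw click. It springs up; let it rise fully between presses.
- trigger (a joint): Angle of the orange trigger: 0 up (rest), 0.34 fully pressed; a jaw click needs about 0.29. Once the cover is home any further press goes stiff part-way (about 0.15): do not force it beyond about 20 N.
- release_top (a point): Centre of the top face of the green release button, 29 mm across, 88 mm up, on the black clamp body, 167 mm from the trigger point towards the jaw. Pressed straight down 6 to 8 mm (stop at 8; 2-4 N) with the trigger up, it frees the ratchet; the jaw springs back in about 0.5 s, keep it down meanwhile. It springs up again, and dips by itself at each click.
- jaw (a joint): Travel of the clamp's moving jaw (orange plate 60 mm wide, 46 mm high, black rubber face, on a steel bar): 0 fully open, 0.042 when it has the cover home. Held by the ratchet at every 10 mm (0, 10, 20, 30, 40 mm), against a spring that opens it. It may start anywhere up to 18 mm and at once settles back to the click below. So 3 or 4 full presses are needed.
- cover (a joint): Gap (m) between the blue cover (26 x 84 x 54 mm, sliding stiffly on two steel dowels, 3 N) and the fixed white block: 0 is fully home, at the start 0.010 to 0.022
- stop (a joint): Red stop button on the black pendant at the left of the bench: 0 up, 0.006 pressed. To be left alone.
- sample_mid (a point): Centre of a loose white sample plate 90 x 90 x 24 mm with four pockets. To be left alone.
- holder_mid (a point): Middle (40 mm up) of a loose steel tool holder standing upright, 48 mm across, 85 mm tall. To be left alone.
- blank_mid (a point): Centre of a loose aluminium blank 70 x 50 x 30 mm. To be left alone.

How it is judged:
By the outcome, as a careful person would: the job done as asked, in the order asked, and still so for the second after the job is handed in, with the robot touching nothing.
It also fails if it takes over 42 s, if anything falls off the work surface, if the arm or the gripper's body presses on something with over 40 N, if the wrist force passes 120 N, or if a joint passes its speed limit or range.

## Working session

There is one attempt and no reset: what is moved stays moved. The work goes in short steps, Python scripts to look and compute and a shell command to move; the robot and the scene stay as the last step left them, time stands still between calls to the robot, and variables do not carry over. Pictures are saved under pics/ and viewed, and the job is handed in when it is done.

```bash
ls; mkdir -p pics; cat > h.py <<'E'
import numpy as np, cv2
from station import *
def cam(s):
    f=s["pixels"].shape[0]/2/np.tan(np.radians(s["vertical_fov"])/2)
    return f
def save(s,n): cv2.imwrite("pics/"+n+".png",s["pixels"][:,:,::-1])
def R(s):
    a=np.array(s["attitude"],float)
    if a.shape==(3,3): return a
    from scipy.spatial.transform import Rotation as Ro
    return Ro.from_quat([a[1],a[2],a[3],a[0]]).as_matrix()
def toplane(s,u,v,z):
    f=cam(s);d=R(s)@np.array([(u-s["cx"])/f,(v-s["cy"])/f,1]);o=np.array(s["origin"])
    return o+d*(z-o[2])/d[2]
def proj(s,p):
    f=cam(s);c=R(s).T@(np.array(p)-np.array(s["origin"]))
    return np.array([s["cx"]+f*c[0]/c[2],s["cy"]+f*c[1]/c[2]])
E
python3 - <<'E'
from h import *
print(observe())
for n in ("side","top"):
    s=snapshot(n);save(s,n+"0");print(n,{k:v for k,v in s.items() if k!="pixels"})
    for t in ("trigger_pad","trigger","release_top","jaw","cover","stop","sample_mid","holder_mid","blank_mid"):
        print(t,[(r["box"],round(r["conf"],2)) for r in spot_in(t,n)][:2])
E
```

```text
pics
{'clock': 0.0, 'joint_pos': array([ 9.77477245e-01,  5.28462391e-01,  1.43391063e+00, -4.82029272e-05,
        1.18139692e+00, -1.78511986e-01]), 'dq': array([ 0.0007047 , -0.00174595, -0.00023686,  0.00067605,  0.00216345,
       -0.00062273]), 'effort': array([ 3.50635037e-04, -4.40040171e+01, -1.76590848e+01,  6.35362579e-02,
        5.80410892e-02, -1.39028734e-04]), 'eef_pos': array([0.25145503, 0.57137545, 0.22157131]), 'orientation': array([-3.89125960e-04,  2.05910690e-01,  9.78570182e-01, -1.01696851e-03]), 'force': array([ 0.60745144,  0.08649627, -0.39939245]), 'wrist_torque': array([0.0151924 , 0.00391848, 0.00870247]), 'grip_width': 0.08669977372372685}
side {'vertical_fov': 55.94696443692764, 'cx': 255.13896916890099, 'cy': 188.36312392355276, 'origin': array([ 0.12091597, -0.36127599,  0.58519515]), 'attitude': array([-0.41815031,  0.81638254, -0.34873016,  0.19250231])}
trigger_pad [([224.4, 203.0, 267.7, 235.5], 0.96)]
trigger [([224.6, 200.9, 264.9, 237.7], 0.89)]
release_top [([284.3, 244.4, 299.2, 260.5], 0.61)]
jaw [([263.8, 242.3, 318.2, 297.2], 0.72)]
cove
[... 222 characters left out ...]

blank_mid [([245.9, 235.9, 321.2, 296.1], 0.71), ([293.0, 200.8, 326.4, 225.5], 0.59)]
top {'vertical_fov': 47.48076902719477, 'cx': 253.53515400982337, 'cy': 187.79205694939262, 'origin': array([0.42502755, 0.09857063, 1.08720795]), 'attitude': array([ 0.07376855, -0.70092068,  0.70642143, -0.06509357])}
trigger_pad [([251.1, 209.9, 297.1, 231.2], 0.7)]
trigger [([247.3, 210.8, 298.6, 227.3], 0.93)]
release_top [([326.1, 212.7, 340.6, 231.0], 0.47)]
jaw [([296.7, 211.5, 354.5, 234.4], 0.65)]
cover [([363.1, 206.5, 385.1, 242.5], 0.83)]
stop []
sample_mid [([353.0, 126.4, 401.9, 169.7], 0.97)]
holder_mid [([193.6, 137.0, 209.5, 159.6], 0.72)]
blank_mid [([285.7, 139.8, 302.0, 168.0], 0.96)]
```

```bash
python3 - <<'E'
import cv2
for n,b in (("side0",(120,140,440,340)),("top0",(180,110,420,260))):
    i=cv2.imread("pics/%s.png"%n);c=i[b[1]:b[3],b[0]:b[2]];k=800/c.shape[1]
    cv2.imwrite("pics/%s_z.png"%n,cv2.resize(c,None,fx=k,fy=k,interpolation=cv2.INTER_CUBIC))
E
```

```text
(no output)
```

View pics/side0_z.png

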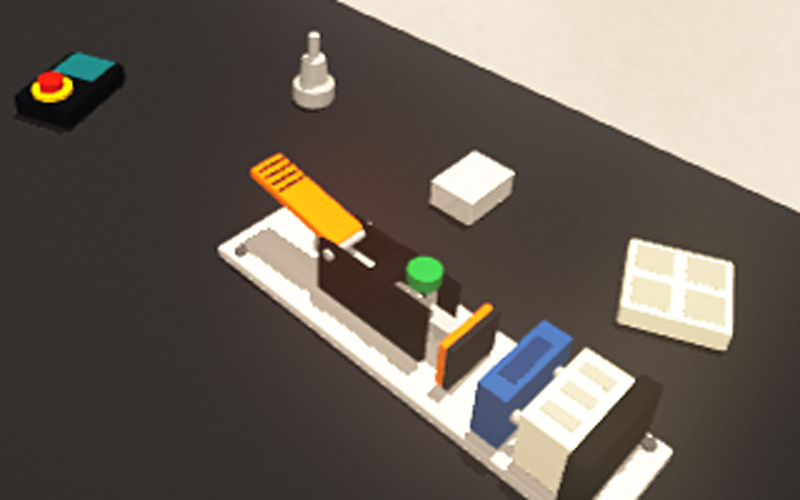

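View pics/top0_z.png

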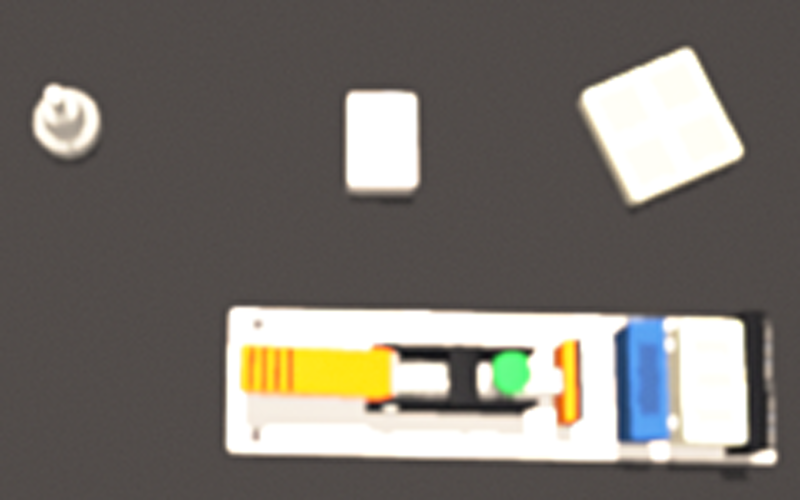

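View pics/top0.png

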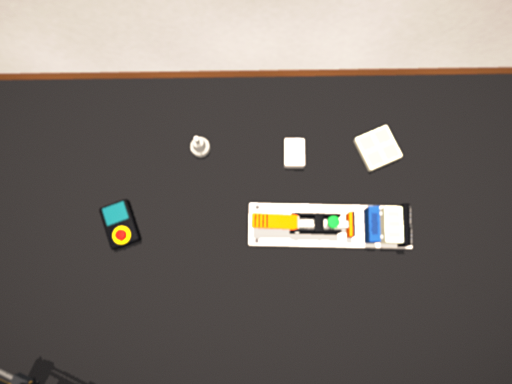

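```bash
python3 - <<'E'
from h import *
st=snapshot("top");ss=snapshot("side")
def col(s,lo,hi,box):
    hsv=cv2.cvtColor(np.ascontiguousarray(s["pixels"]),cv2.COLOR_RGB2HSV);m=cv2.inRange(hsv,lo,hi)
    k=np.zeros_like(m);k[box[1]:box[3],box[0]:box[2]]=1;v,u=np.nonzero(m*k);return u,v
g={}
for n,s,b in(("top",st,(322,208,345,235)),("side",ss,(280,240,302,265))):
    u,v=col(s,(45,100,60),(80,255,255),b);print(n,"green",u.mean(),v.mean(),len(u),u.min(),u.max(),v.min(),v.max())
    g[n]=toplane(s,u.mean(),v.mean(),.086 if n=="side" else .088);print(g[n])
u,v=col(st,(10,120,80),(28,255,255),(245,205,300,240))
print("trig",u.mean(),v.mean(),u.min(),u.max())
pts=[]
for x in range(u.min()+2,u.max()-2,4):
    pts.append([x,v[u==x].mean()]); print(pts[-1],(v[u==x].min(),v[u==x].max()))
pe=toplane(st,u.min(),pts[0][1],.090);print("free end",pe)
x=g["top"]-pe;x/=np.linalg.norm(x);print("dir free->green",x, "dist",np.linalg.norm(g["top"]-pe))
# baseplate direction
hsv=cv2.cvtColor(np.ascontiguousarray(st["pixels"]),cv2.COLOR_RGB2GRAY)
m=np.zeros_like(hsv);m[198:255,243:418]=(hsv[198:255,243:418]>110)
v,u=np.nonzero(m);r=cv2.minAreaRect(np.stack([u,v],1).astype(np.float32));bx=cv2.boxPoints(r);print(bx)
print([toplane(st,*p,0.01) for p in bx])
for n in("top","side"):
    s=st if n=="top" else ss
    for gg in g: print(n,gg,proj(s,g[gg]))
E
```

```text
top green 332.5983606557377 220.74590163934425 122 327 338 215 227
[ 0.54546606 -0.0706471   0.088     ]
side green 289.4866310160428 249.048128342246 187 282 297 242 256
[ 0.54365482 -0.07296309  0.086     ]
trig 274.7582938388626 221.17219589257505 252 297
[254, np.float64(220.5)] (np.int64(214), np.int64(227))
[258, np.float64(220.5)] (np.int64(214), np.int64(227))
[262, np.float64(220.5)] (np.int64(214), np.int64(227))
[266, np.float64(220.5)] (np.int64(214), np.int64(227))
[270, np.float64(221.5)] (np.int64(215), np.int64(228))
[274, np.float64(221.5)] (np.int64(215), np.int64(228))
[278, np.float64(221.5)] (np.int64(215), np.int64(228))
[282, np.float64(221.5)] (np.int64(215), np.int64(228))
[286, np.float64(221.5)] (np.int64(215), np.int64(228))
[290, np.float64(222.0)] (np.int64(215), np.int64(229))
[294, np.float64(221.5)] (np.int64(214), np.int64(229))
free end [0.54729029 0.11423289 0.09      ]
dir free->green [-0.00986605 -0.99989282 -0.01081667] dist 0.1848998045620551
[[246.58867 246.15488]
 [247.50664 201.17361]
 [413.8659  204.5687 ]
 [412.94794 249.54996]]
[array([0.49402255, 0.12912602, 0.01      ]), array([0.60575796, 0.12644617, 0.01      ]), array([ 0.59360475, -0.28704301,  0.01      ]), array([ 0.4828234 , -0.27617426,  0.01      ])]
top top [332.59836066 220.74590164]
top side [333.49807893 221.62808775]
side top [289.21658303 247.2381198 ]
side side [289.48663102 249.04812834]
```

```bash
python3 -m inch '[[1,[-3.87,-2.63,0],[0,0,0.1]],[1,[-3.5,-3.1,0],[0,0,0]],[1,[-4,-2.2,0],[0,0,0]],[1,[-4,-2.2,0],[0,0,0]],[1,[-4,-2.2,0],[0,0,0]],[1,[-4,-2.2,0],[0,0,0]],[1,[-4,-2.2,0],[0,0,0]],[1,[0,0,0],[0,0,0.14]]]' 20; python3 -m inch '[[1,[0,0,0],[0,0,0.14]],[1,[0,0,0],[0,0,0.14]],[1,[0,0,0],[0,0,0.14]],[1,[0,0,0],[0,0,0.14]],[1,[0,0,0],[0,0,0.14]],[1,[0,0,0],[0,0,0.14]],[1,[0,0,0],[0,0,0.1]],[1,[0,0,0],[0,0,0]]]'
cat >> h.py <<'E'
from scipy.spatial.transform import Rotation as Ro
def togo(t):
    o=observe();q=o["orientation"];r=Ro.from_quat([q[1],q[2],q[3],q[0]]).as_matrix()
    print("t",round(o["clock"],2),"tcp",o["eef_pos"].round(4),"F",o["force"].round(1),"w",round(o["grip_width"],4))
    print("x",r[:,0].round(3),"y",r[:,1].round(3),"z",r[:,2].round(3)); print("togo cm",(r.T@(np.array(t)-o["eef_pos"])*100).round(2))
E
python3 -c "
from h import *
togo([.5485,.095,.105])"
```

```text
clock: 1.9
eef_pos: [0.4152, 0.2898, 0.2229]
orientation: [0.001, 0.326, 0.945, -0.0]
force: [0.3, 0.1, -0.7]
grip_width: 0.0311
clock: 2.7
eef_pos: [0.4119, 0.2939, 0.2227]
orientation: [0.0, 0.715, 0.699, 0.0]
force: [-0.1, 0.2, -0.3]
grip_width: 0.0005
t 2.7 tcp [0.4119 0.2939 0.2227] F [-0.1  0.2 -0.3] w 0.0005
x [0.024 1.    0.   ] y [ 1.    -0.024  0.   ] z [ 0.  0. -1.]
togo cm [-19.56  14.13  11.77]
```

```bash
python3 -m inch '[[1,[-3.9,2.8,1],[0,0,0]],[1,[-3.9,2.8,1],[0,0,0]],[1,[-3.9,2.8,1],[0,0,0]],[1,[-3.9,2.8,1],[0,0,0]],[1,[-3.9,2.8,1],[0,0,0]],[1,[0,0,3],[0,0,0]],[1,[0,0,3],[0,0,0]],[1,[0,0,0],[0,0,0]]]'
python3 -c "
from h import *
togo([.5485,.095,.105])
for n in ('side','top','wrist'):
    s=snapshot(n);c=s['pixels']
    if n!='wrist': c=c[140:340,150:450]
    cv2.imwrite('pics/%s1.png'%n,cv2.resize(c[:,:,::-1],(750,int(750*c.shape[0]/c.shape[1]))))
"
```

```text
clock: 3.5
eef_pos: [0.5442, 0.0949, 0.1091]
orientation: [-0.003, 0.715, 0.699, -0.003]
force: [-0.9, 0.5, 0.4]
grip_width: 0.0005
t 3.5 tcp [0.5442 0.0949 0.1091] F [-0.9  0.5  0.4] w 0.0005
x [ 0.023  1.    -0.   ] y [ 1.    -0.023 -0.009] z [-0.009  0.    -1.   ]
togo cm [0.02 0.44 0.41]
```

View pics/side1.png

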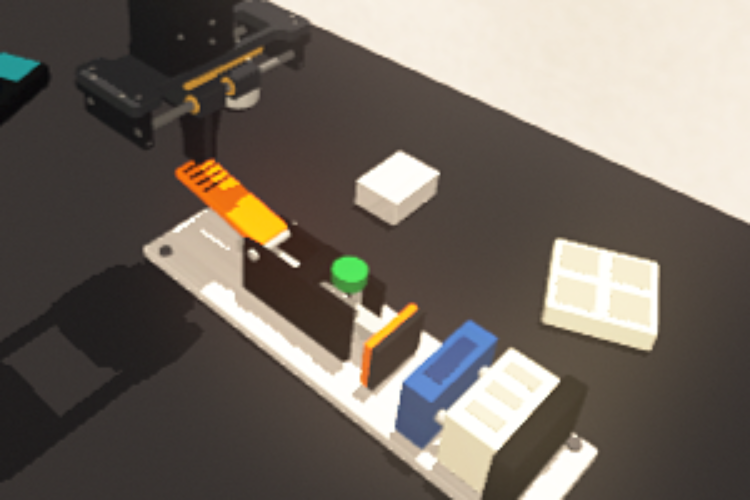

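View pics/wrist1.png

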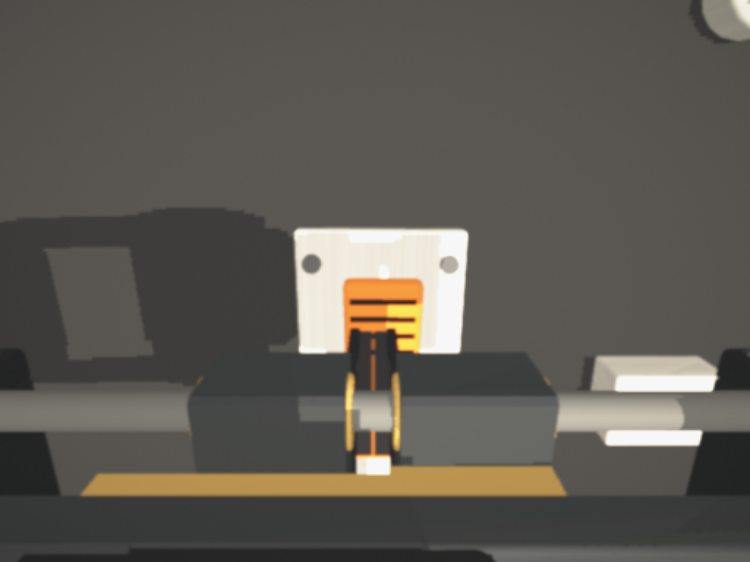

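```bash
python3 -m inch '[[1,[0,0.4,0.5],[0.0,0,0]],[1,[0,0,1],[0,0,0]],[1,[0,0,1],[0,0,0]],[1,[0,0,0],[0,0,0]]]';python3 -c "
from h import *
togo([.5485,.095,.059])"
```

```text
clock: 4.05
eef_pos: [0.5507, 0.0956, 0.0865]
orientation: [-0.0, 0.715, 0.699, -0.0]
force: [0.5, -0.8, 1.0]
grip_width: 0.0004
t 4.05 tcp [0.5507 0.0956 0.0865] F [ 0.5 -0.8  1. ] w 0.0004
x [ 0.024  1.    -0.   ] y [ 1.    -0.024 -0.001] z [-0.001 -0.    -1.   ]
togo cm [-0.07 -0.21  2.75]
```

```bash
python3 -m inch '[[1,[0,0,0.8],[0.0,0,0]],[1,[0,0,0.8],[0,0,0]],[1,[0,0,0.6],[0,0,0]],[1,[0,0,0],[0,0,0]]]';python3 -m inch '[[1,[0,0,0.3],[0.0,0,0]],[1,[0,0,0.2],[0,0,0]],[1,[0,0,0],[0,0,0]]]'; python3 -c "
from h import *
togo([.5485,.095,.059])
for n in ('side',):
    s=snapshot(n);c=s['pixels']
    if n!='wrist': c=c[140:340,150:450]
    cv2.imwrite('pics/%s2.png'%n,cv2.resize(c[:,:,::-1],(750,int(750*c.shape[0]/c.shape[1]))))
"
```

```text
clock: 4.45
eef_pos: [0.5514, 0.097, 0.0656]
orientation: [-0.0, 0.716, 0.698, 0.001]
force: [-0.6, 6.2, 8.9]
grip_width: 0.0009
clock: 4.75
eef_pos: [0.5514, 0.0969, 0.0611]
orientation: [-0.0, 0.716, 0.698, 0.001]
force: [-0.6, 5.5, 9.3]
grip_width: 0.0003
t 4.75 tcp [0.5514 0.0969 0.0611] F [-0.6  5.5  9.3] w 0.0003
x [0.025 1.    0.002] y [ 1.    -0.025  0.001] z [ 0.001  0.002 -1.   ]
togo cm [-0.2  -0.29  0.21]
```

View pics/side2.png

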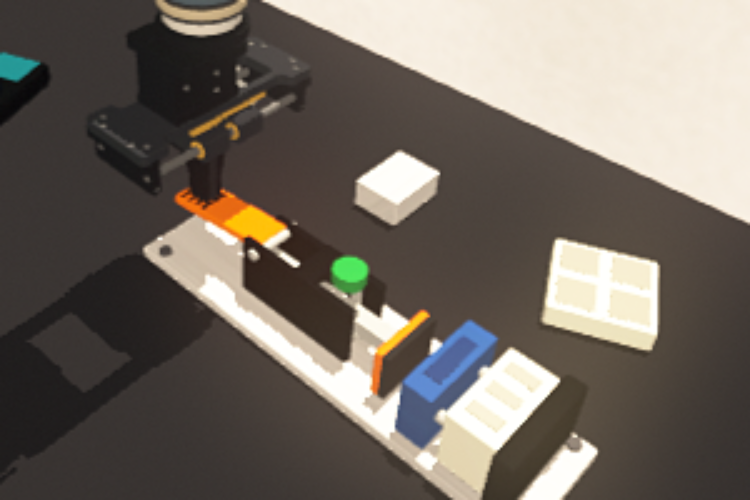

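```bash
python3 -m inch '[[1,[0,0,0.3],[0.0,0,0]],[1,[0,0,0.1],[0,0,0]],[1,[0,0,0],[0,0,0]]]'
```

```text
clock: 5.1
eef_pos: [0.5515, 0.0968, 0.0577]
orientation: [-0.0, 0.716, 0.698, 0.001]
force: [-1.8, 5.3, 10.2]
grip_width: 0.0005
```

```bash
python3 -m inch '[[1,[0,0,0.2],[0.0,0,0]],[1,[0,0,0],[0,0,0]]]'; python3 -m inch '[[1,[0,0,-1.1],[0.0,0,0]],[1,[0,0,-1.1],[0,0,0]],[1,[0,0,-1.1],[0,0,0]],[1,[0,0,-1.1],[0,0,0]],[1,[0,0,0],[0,0,0]],[1,[0,0,0],[0,0,0]]]'; python3 -c "
from h import *
togo([.5485,.095,.059])
for n in ('side','top'):
    s=snapshot(n);c=s['pixels']
    if n=='side': c=c[140:340,150:450]
    else: c=c[195:260,240:420]
    cv2.imwrite('pics/%s3.png'%n,cv2.resize(c[:,:,::-1],(750,int(750*c.shape[0]/c.shape[1]))))
"
```

```text
clock: 5.3
eef_pos: [0.5516, 0.0969, 0.0573]
orientation: [0.0, 0.716, 0.698, 0.001]
force: [-4.3, 5.0, 21.4]
grip_width: -0.0
clock: 5.9
eef_pos: [0.5509, 0.0954, 0.0985]
orientation: [-0.0, 0.716, 0.699, -0.0]
force: [1.1, 0.2, -0.6]
grip_width: 0.0005
t 5.9 tcp [0.5509 0.0954 0.0985] F [ 1.1  0.2 -0.6] w 0.0005
x [ 0.024  1.    -0.   ] y [ 1.    -0.024 -0.   ] z [-0. -0. -1.]
togo cm [-0.04 -0.23  3.95]
```

View pics/side3.png

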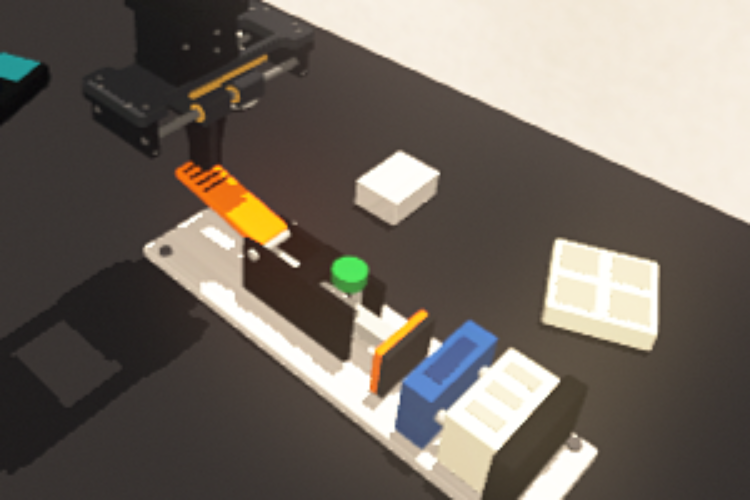

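View pics/top3.png

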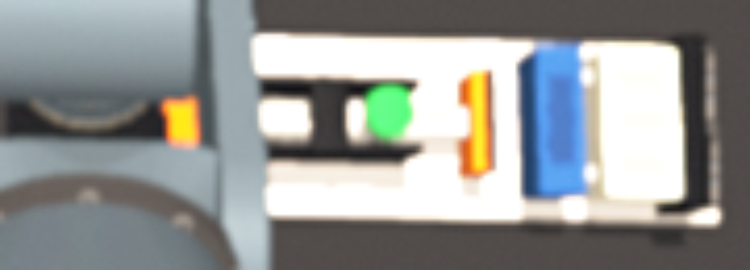

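```bash
python3 -m inch '[[1,[0,0,1],[0.0,0,0]],[1,[0,0,1],[0,0,0]],[1,[0,0,1],[0,0,0]],[1,[0,0,0.7],[0,0,0]],[1,[0,0,0],[0,0,0]]]'; python3 -m inch '[[1,[0,0,0.4],[0.0,0,0]],[1,[0,0,0.2],[0,0,0]],[1,[0,0,0],[0,0,0]]]';  python3 -m inch '[[1,[0,0,-1.1],[0.0,0,0]],[1,[0,0,-1.1],[0,0,0]],[1,[0,0,-1.1],[0,0,0]],[1,[0,0,-1.0],[0,0,0]],[1,[0,0,0],[0,0,0]],[1,[0,0,0],[0,0,0]]]'; python3 -c "
from h import *
togo([.5485,.095,.059])
for n in ('side','top'):
    s=snapshot(n);c=s['pixels']
    if n=='side': c=c[140:340,150:450]
    else: c=c[195:260,240:420]
    cv2.imwrite('pics/%s4.png'%n,cv2.resize(c[:,:,::-1],(750,int(750*c.shape[0]/c.shape[1]))))
"
```

```text
clock: 6.5
eef_pos: [0.5515, 0.097, 0.0609]
orientation: [-0.001, 0.716, 0.698, 0.001]
force: [-0.8, 4.4, 10.4]
grip_width: 0.0004
clock: 6.8
eef_pos: [0.5516, 0.0969, 0.0574]
orientation: [-0.0, 0.716, 0.698, 0.001]
force: [-2.7, 5.8, 20.8]
grip_width: 0.0007
clock: 7.4
eef_pos: [0.5507, 0.0954, 0.0983]
orientation: [-0.0, 0.716, 0.699, -0.0]
force: [0.4, -0.9, 0.7]
grip_width: 0.0003
t 7.4 tcp [0.5507 0.0954 0.0983] F [ 0.4 -0.9  0.7] w 0.0003
x [ 0.024  1.    -0.   ] y [ 1.    -0.024 -0.001] z [-0.001 -0.    -1.   ]
togo cm [-0.04 -0.22  3.93]
```

View pics/side4.png

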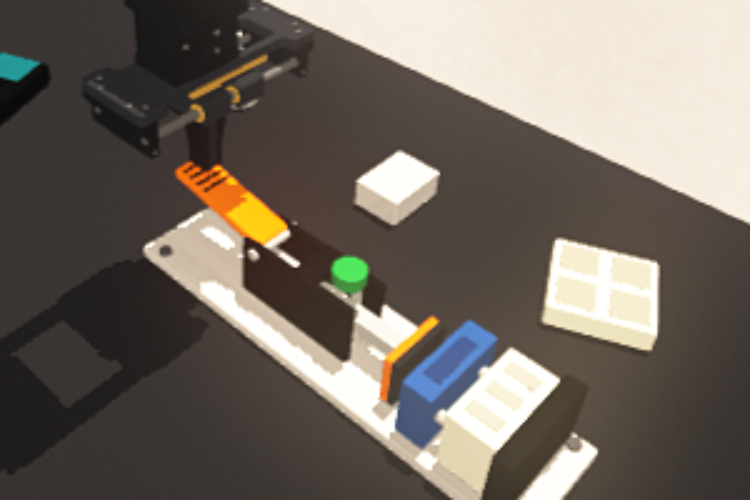

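View pics/top4.png

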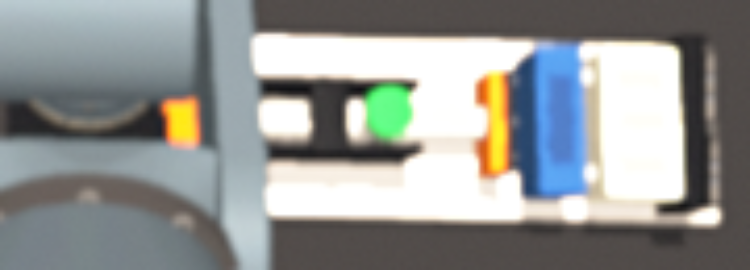

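```bash
python3 -m inch '[[1,[0,0,1],[0.0,0,0]],[1,[0,0,1],[0,0,0]],[1,[0,0,1],[0,0,0]],[1,[0,0,0.5],[0,0,0]],[1,[0,0,0],[0,0,0]]]'; python3 -m inch '[[1,[0,0,0.4],[0.0,0,0]],[1,[0,0,0.35],[0,0,0]],[1,[0,0,0],[0,0,0]]]';  python3 -m inch '[[1,[0,0,-1.1],[0.0,0,0]],[1,[0,0,-1.1],[0,0,0]],[1,[0,0,-1.1],[0,0,0]],[1,[0,0,-0.95],[0,0,0]],[1,[0,0,0],[0,0,0]],[1,[0,0,0],[0,0,0]]]'; python3 -c "
from h import *
togo([.5485,.095,.059])
for n in ('side','top'):
    s=snapshot(n);c=s['pixels']
    if n=='side': c=c[140:340,150:450]
    else: c=c[195:260,240:420]
    cv2.imwrite('pics/%s5.png'%n,cv2.resize(c[:,:,::-1],(750,int(750*c.shape[0]/c.shape[1]))))
"
```

```text
clock: 8.0
eef_pos: [0.5515, 0.097, 0.0629]
orientation: [-0.001, 0.716, 0.698, 0.001]
force: [-0.3, 4.8, 6.9]
grip_width: 0.0005
clock: 8.3
eef_pos: [0.5516, 0.0969, 0.0575]
orientation: [-0.0, 0.716, 0.698, 0.001]
force: [-2.6, 5.3, 16.9]
grip_width: 0.0002
clock: 8.9
eef_pos: [0.5507, 0.0954, 0.0983]
orientation: [-0.0, 0.716, 0.699, -0.0]
force: [0.2, 0.6, -0.5]
grip_width: 0.0007
t 8.9 tcp [0.5507 0.0954 0.0983] F [ 0.2  0.6 -0.5] w 0.0007
x [ 0.024  1.    -0.   ] y [ 1.    -0.024 -0.001] z [-0.001 -0.    -1.   ]
togo cm [-0.04 -0.22  3.93]
```

View pics/side5.png

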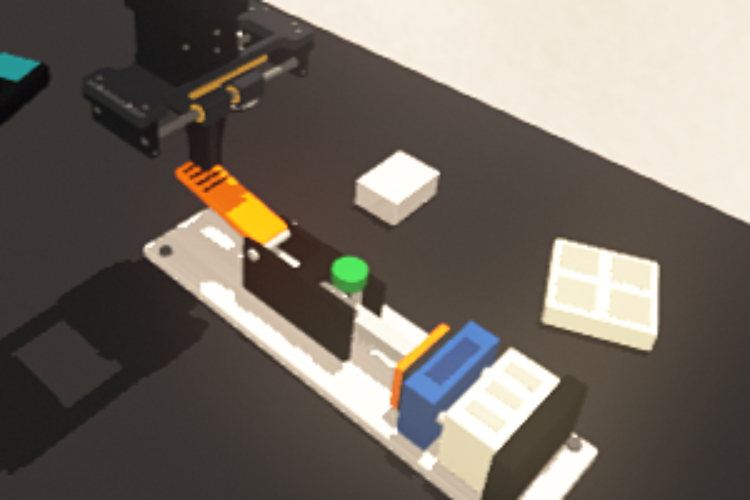

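View pics/top5.png

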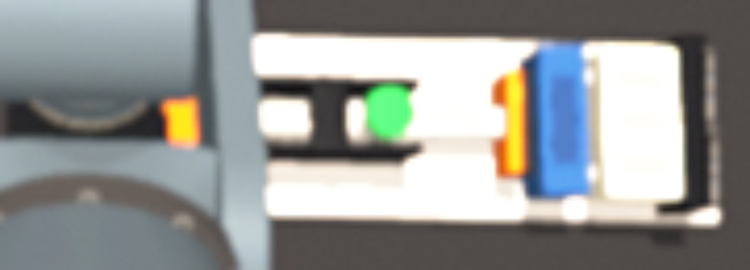

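```bash
python3 -m inch '[[1,[0,0,1],[0.0,0,0]],[1,[0,0,1],[0,0,0]],[1,[0,0,1],[0,0,0]],[1,[0,0,0.5],[0,0,0]],[1,[0,0,0],[0,0,0]]]'; python3 -m inch '[[1,[0,0,0.3],[0.0,0,0]],[1,[0,0,0.1],[0,0,0]],[1,[0,0,0],[0,0,0]]]'
```

```text
clock: 9.5
eef_pos: [0.5515, 0.097, 0.063]
orientation: [-0.001, 0.716, 0.698, 0.001]
force: [0.3, 5.4, 6.4]
grip_width: 0.0004
clock: 9.8
eef_pos: [0.5515, 0.097, 0.06]
orientation: [-0.0, 0.716, 0.698, 0.001]
force: [-1.2, 5.0, 12.0]
grip_width: 0.0004
```

```bash
python3 -m inch '[[1,[0,0,0.2],[0.0,0,0]],[1,[0,0,0.15],[0,0,0]],[1,[0,0,0],[0,0,0]]]';  python3 -m inch '[[1,[0,0,-1.1],[0.0,0,0]],[1,[0,0,-1.1],[0,0,0]],[1,[0,0,-1.1],[0,0,0]],[1,[0,0,-0.95],[0,0,0]],[1,[0,0,0],[0,0,0]],[1,[0,0,0],[0,0,0]]]'; python3 -c "
from h import *
togo([.5485,.095,.059])
for n in ('side','top'):
    s=snapshot(n);c=s['pixels']
    if n=='side': c=c[240:340,260:410]
    else: c=c[195:260,240:420]
    cv2.imwrite('pics/%s6.png'%n,cv2.resize(c[:,:,::-1],(750,int(750*c.shape[0]/c.shape[1]))))
"
```

```text
clock: 10.1
eef_pos: [0.5516, 0.097, 0.0576]
orientation: [-0.0, 0.716, 0.698, 0.001]
force: [-2.7, 4.8, 17.7]
grip_width: 0.0006
clock: 10.7
eef_pos: [0.5507, 0.0953, 0.0983]
orientation: [-0.0, 0.716, 0.699, -0.0]
force: [-0.2, 0.6, -0.6]
grip_width: 0.0007
t 10.7 tcp [0.5507 0.0953 0.0983] F [-0.2  0.6 -0.6] w 0.0007
x [ 0.024  1.    -0.   ] y [ 1.    -0.024 -0.001] z [-0.001 -0.    -1.   ]
togo cm [-0.04 -0.22  3.93]
```

View pics/side6.png

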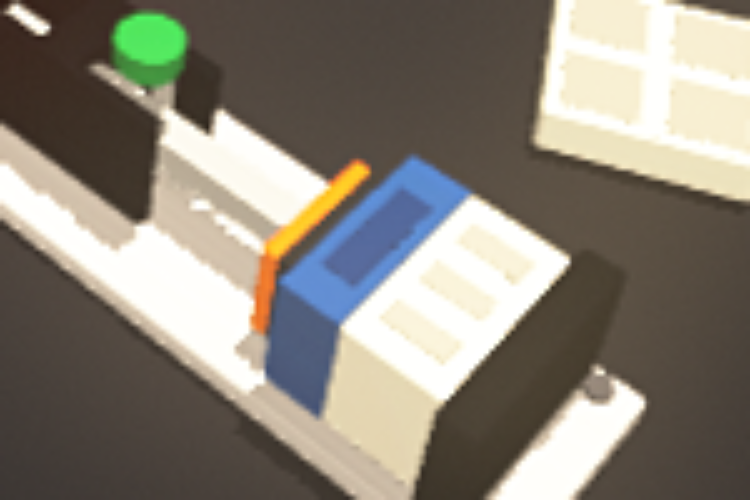

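View pics/top6.png

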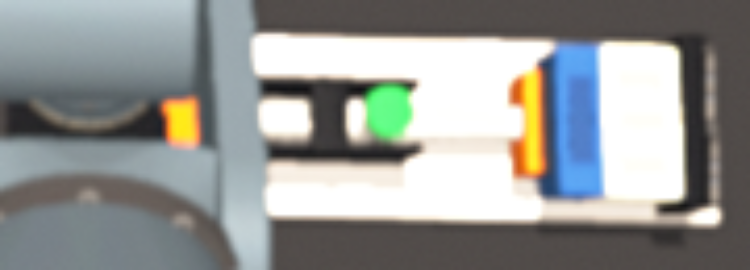

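```bash
python3 -m inch '[[1,[0,0,1],[0.0,0,0]],[1,[0,0,0.8],[0,0,0]],[1,[0,0,0.3],[0,0,0]],[1,[0,0,0],[0,0,0]]]'; python3 -m inch '[[1,[0,0,0.2],[0.0,0,0]],[1,[0,0,0],[0,0,0]]]'; python3 -m inch '[[1,[0,0,0.15],[0.0,0,0]],[1,[0,0,0],[0,0,0]]]'
```

```text
clock: 11.2
eef_pos: [0.5512, 0.096, 0.0771]
orientation: [-0.0, 0.716, 0.698, 0.0]
force: [-0.7, 1.6, 6.9]
grip_width: 0.0008
clock: 11.4
eef_pos: [0.5513, 0.0962, 0.0757]
orientation: [-0.0, 0.716, 0.698, 0.001]
force: [0.1, 3.9, 8.5]
grip_width: 0.0006
clock: 11.6
eef_pos: [0.5512, 0.0964, 0.0744]
orientation: [-0.0, 0.716, 0.698, 0.001]
force: [0.1, 3.6, 7.3]
grip_width: 0.0005
```

```bash
python3 -m inch '[[1,[0,0,0.2],[0.0,0,0]],[1,[0,0,0],[0,0,0]]]'; python3 -m inch '[[1,[0,0,0.1],[0.0,0,0]],[1,[0,0,0],[0,0,0]]]'
```

```text
clock: 11.8
eef_pos: [0.5513, 0.0966, 0.0728]
orientation: [-0.0, 0.716, 0.698, 0.001]
force: [-1.8, 3.9, 11.5]
grip_width: 0.0005
clock: 12.0
eef_pos: [0.5513, 0.0966, 0.0723]
orientation: [-0.0, 0.716, 0.698, 0.001]
force: [-2.6, 4.9, 13.9]
grip_width: 0.0
```

```bash
python3 -m inch '[[1,[0,0,0.1],[0.0,0,0]],[1,[0,0,0],[0,0,0]]]'; python3 -m inch '[[1,[0,0,-1],[0.0,0,0]],[1,[0,0,-1],[0,0,0]],[1,[0,0,-2],[0,0,0]],[1,[0,0,-2],[0,0,0]],[1,[0,0,-1],[0,0,0]],[1,[0,0,0],[0,0,0]]]'; python3 -c "
from h import *
togo([.5448,-.0715,.11])
s=snapshot('side');c=s['pixels'][240:340,260:410]
cv2.imwrite('pics/side7.png',cv2.resize(c[:,:,::-1],(750,500)))"
```

```text
clock: 12.2
eef_pos: [0.5513, 0.0967, 0.0718]
orientation: [-0.0, 0.716, 0.698, 0.001]
force: [-2.1, 4.0, 17.8]
grip_width: 0.0004
clock: 12.8
eef_pos: [0.5517, 0.0954, 0.141]
orientation: [0.001, 0.716, 0.699, 0.001]
force: [0.8, 0.1, -0.1]
grip_width: 0.0003
t 12.8 tcp [0.5517 0.0954 0.141 ] F [ 0.8  0.1 -0.1] w 0.0003
x [ 0.024  1.    -0.   ] y [ 1.    -0.024  0.002] z [ 0.002 -0.    -1.   ]
togo cm [-16.7  -0.3   3.1]
```

View pics/side7.png

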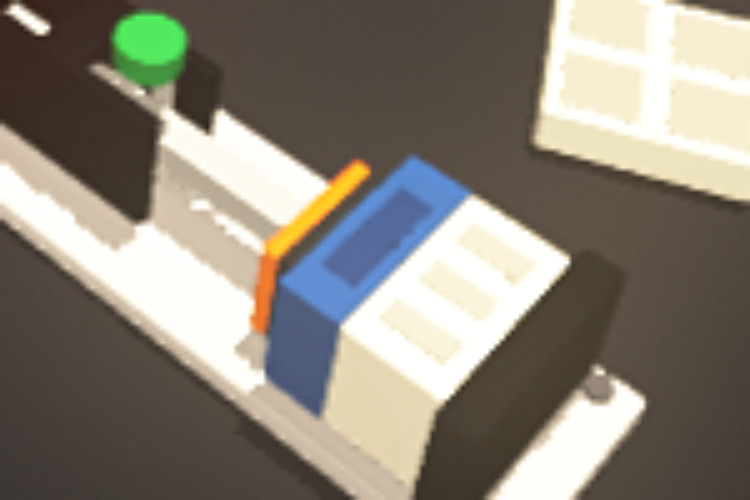

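```bash
python3 -m inch '[[1,[-4,-0.1,0],[0,0,0]],[1,[-4,-0.1,0],[0,0,0]],[1,[-4,-0.1,0],[0,0,0]],[1,[-3,0,0],[0,0,0]],[1,[-1.7,0,0],[0,0,0]],[1,[0,0,1.5],[0,0,0]],[1,[0,0,1.5],[0,0,0]],[1,[0,0,0],[0,0,0]]]'; python3 -c "
from h import *
togo([.5450,-.0715,.0810])
for n in ('side','wrist'):
    s=snapshot(n);c=s['pixels']
    if n=='side': c=c[190:340,210:435]
    cv2.imwrite('pics/%s8.png'%n,cv2.resize(c[:,:,::-1],(750,int(750*c.shape[0]/c.shape[1]))))"
```

```text
clock: 13.65
eef_pos: [0.5416, -0.071, 0.1071]
orientation: [-0.003, 0.716, 0.698, -0.002]
force: [-0.4, -0.4, -0.5]
grip_width: 0.0005
t 13.65 tcp [ 0.5416 -0.071   0.1071] F [-0.4 -0.4 -0.5] w 0.0005
x [0.025 1.    0.002] y [ 1.    -0.025 -0.007] z [-0.007  0.002 -1.   ]
togo cm [-0.05  0.36  2.61]
```

View pics/side8.png

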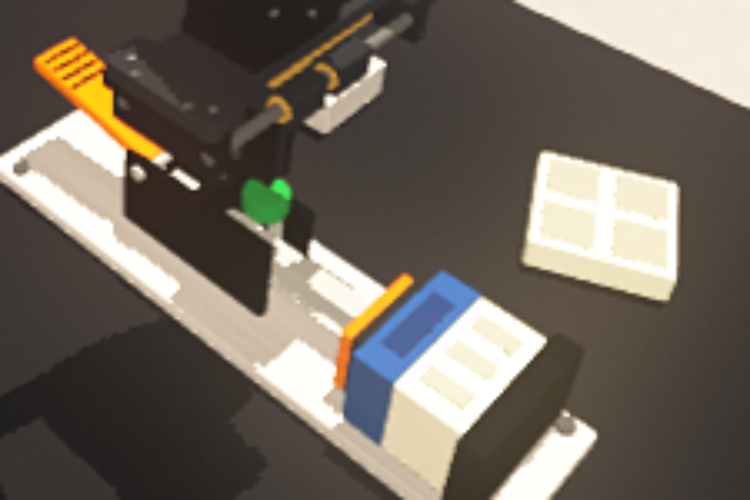

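View pics/wrist8.png

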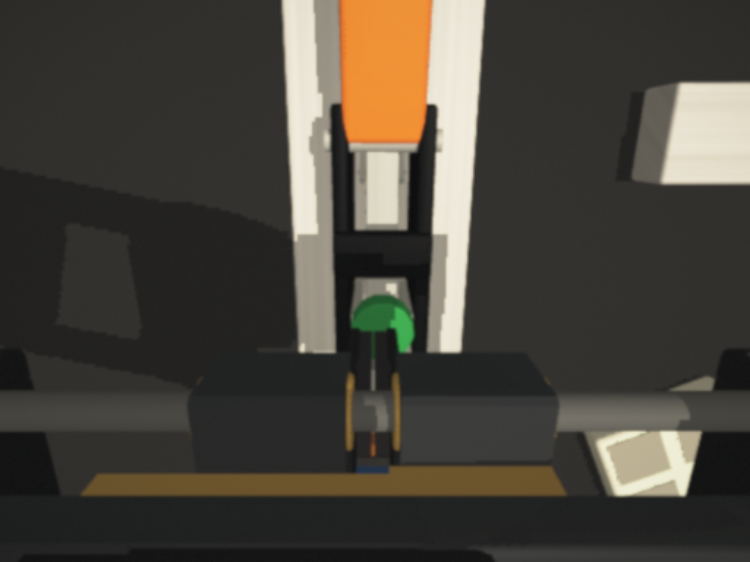

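```bash
python3 -m inch '[[1,[0,0.4,0.7],[0,0,0]],[1,[0,0,0.5],[0,0,0]],[1,[0,0,0.4],[0,0,0]],[1,[0,0,0],[0,0,0]]]'; python3 -m inch '[[1,[0,0,0.4],[0,0,0]],[1,[0,0,0.3],[0,0,0]],[1,[0,0,0],[0,0,0]]]'; python3 -c "
from h import *
togo([.5450,-.0715,.0810])"
```

```text
clock: 14.15
eef_pos: [0.5476, -0.0712, 0.0935]
orientation: [-0.001, 0.715, 0.699, -0.0]
force: [-0.4, 0.5, 0.6]
grip_width: 0.0007
clock: 14.45
eef_pos: [0.5478, -0.0714, 0.0867]
orientation: [-0.0, 0.716, 0.699, -0.0]
force: [0.4, 0.9, 0.1]
grip_width: 0.0003
t 14.45 tcp [ 0.5478 -0.0714  0.0867] F [0.4 0.9 0.1] w 0.0003
x [0.024 1.    0.   ] y [ 1.    -0.024 -0.001] z [-0.001  0.    -1.   ]
togo cm [-0.01 -0.28  0.58]
```

```bash
python3 -m inch '[[1,[0,0,0.3],[0,0,0]],[1,[0,0,0.2],[0,0,0]],[1,[0,0,0.1],[0,0,0]],[1,[0,0,0],[0,0,0]]]'; python3 -m inch '[[1,[0,0,0.1],[0,0,0]],[1,[0,0,0],[0,0,0]]]'
```

```text
clock: 14.85
eef_pos: [0.5483, -0.0716, 0.0812]
orientation: [0.0, 0.716, 0.699, 0.0]
force: [-0.2, 0.7, 3.3]
grip_width: 0.0004
clock: 15.05
eef_pos: [0.5483, -0.0716, 0.0804]
orientation: [0.0, 0.716, 0.699, 0.0]
force: [-0.5, -0.4, 4.4]
grip_width: -0.0002
```

```bash
python3 -m inch '[[1,[0,0,0.1],[0,0,0]],[1,[0,0,0],[0,0,0]],[1,[0,0,0],[0,0,0]],[1,[0,0,0],[0,0,0]],[1,[0,0,0],[0,0,0]],[1,[0,0,0],[0,0,0]],[1,[0,0,0],[0,0,0]],[1,[0,0,0],[0,0,0]]]';  python3 -c "
from h import *
s=snapshot('side');c=s['pixels'][190:340,210:435]
cv2.imwrite('pics/side9.png',cv2.resize(c[:,:,::-1],(750,500)))"
```

```text
clock: 15.85
eef_pos: [0.5484, -0.0715, 0.0803]
orientation: [0.001, 0.716, 0.699, 0.0]
force: [-1.1, -0.1, 11.1]
grip_width: 0.0005
```

View pics/side9.png

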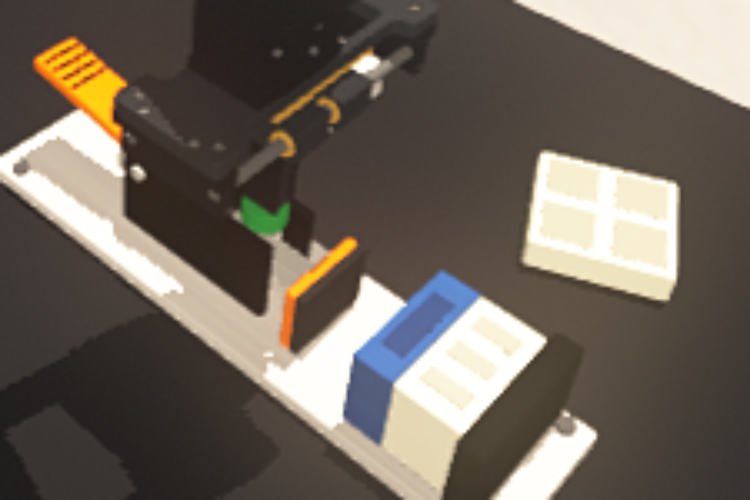

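Bottomed on the button (8 mm), and the jaw has sprung back while the cover stays against the block. I'll hold briefly, then lift away and compare with the start.

```bash
python3 -m inch '[[1,[0,0,0],[0,0,0]],[1,[0,0,0],[0,0,0]],[1,[0,0,-0.5],[0,0,0]],[1,[0,0,-1],[0,0,0]],[1,[0,0,-3],[0,0,0]],[1,[0,0,-4],[0,0,0]],[1,[0,0,-4],[0,0,0]],[1,[0,0,0],[0,0,0]]]'; python3 -m inch '[[1,[4,0,0],[0,0,0]],[1,[4,0,0],[0,0,0]],[1,[4,0,0],[0,0,0]],[1,[4,0,0],[0,0,0]],[1,[4,0,0],[0,0,0]],[1,[4,0,0],[0,0,0]],[1,[4,0,0],[0,0,0]],[1,[0,0,0],[0,0,0]]]'; python3 -c "
from h import *
togo([.5450,-.0715,.0810])
s=snapshot('side');c=s['pixels'][190:340,210:435]
z=cv2.imread('pics/side0.png')[190:340,210:435]
cv2.imwrite('pics/side10.png',cv2.resize(np.vstack([c[:,:,::-1],z]),(450,600)))
t=snapshot('top');c=t['pixels'][195:260,240:420]
z=cv2.imread('pics/top0.png')[195:260,240:420]
cv2.imwrite('pics/top10.png',cv2.resize(np.vstack([c[:,:,::-1],z]),(720,520)))"
```

```text
clock: 16.7
eef_pos: [0.5513, -0.0725, 0.2095]
orientation: [0.005, 0.715, 0.699, 0.003]
force: [0.6, -0.2, -0.4]
grip_width: 0.0005
clock: 17.5
eef_pos: [0.5535, 0.2129, 0.2031]
orientation: [-0.001, 0.714, 0.7, -0.0]
force: [-0.3, -1.2, 0.1]
grip_width: 0.0006
t 17.5 tcp [0.5535 0.2129 0.2031] F [-0.3 -1.2  0.1] w 0.0006
x [0.019 1.    0.001] y [ 1.    -0.019 -0.002] z [-0.002  0.002 -1.   ]
togo cm [-28.47  -0.3   12.17]
```

View pics/side10.png

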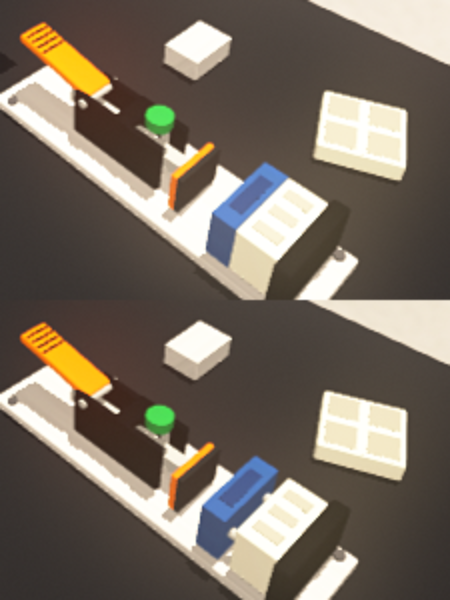

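View pics/top10.png

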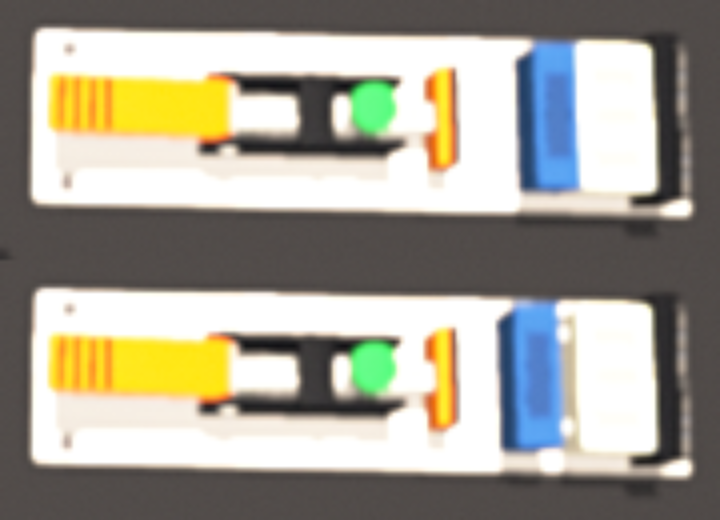

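```bash
python3 -c "
from station import *
print(hand_in())"
```

```text
the job is handed in; nothing more can be done
None
```

The job is done and handed in, at about 17.6 s on the robot's clock out of 42 s. The cover is fully home against the white block, and the jaw is back fully open.

- **Pumping:** I gave the trigger four full presses, each down to its stop with the trigger rising fully in between. A fifth, partial press then went stiff at about 14 mm of travel, which is how the trigger should behave with the cover home. I stopped that one at about 18 N.
- **Release:** I pressed the green button down about 8 mm and held it for more than 1 s. The jaw sprang back during that time. The button read 11 N at its stop, above the 2–4 N it needs to move.
- **Forces:** Vertical force on the trigger reached about 21 N at the end of the first two presses, against the trigger's normal end stop. The later full presses peaked at 17–18 N.
- **Last checks:** The side and top pictures, compared with the starting ones, show no gap between cover and block. The jaw is where it was at the start, the trigger and release button are up, and the aluminium blank and sample plate have not moved. The gripper was clear, about 200 mm up.
- **Not rechecked:** The final pictures I looked at do not cover the pendant and tool holder. The arm never went down near either of them.

No check failed or disagreed.

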